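# Lower the turntable's carrying handle by one hole

### The job

The round turntable organiser has to go back into a low cupboard, but its telescoping T-handle stands too tall. Press the black spring button on top of that handle and bring the handle down to the very next hole, one hole only, so that it locks there with the button sprung right back up. The rectangular caddy has the same handle: leave that one fully up.

Things in the scene. Friction and masses are not known exactly. Their poses are not given: they have to be found in the camera images.
- turntable_button_top (a point): Centre of the button's top on the T-handle of the ROUND grey turntable (224 mm across, 55 high, fixed); 270 mm up at the start. z is up, y along the T-bar. The black button (23 mm across) stands 8 mm proud of the pale bar, moves with it, and sinks 6.5 mm. The bar is 124 mm long, 30 wide, centred under the button; its flat top beside the button, 8.5 mm below this point at the start, can be pushed.
- turntable_handle (a joint): T-handle telescoped down, m: 0 fully up (start), next holes at 0.040 and 0.080. A pin locks it. Button pressed over 4.5 mm: pin out, and a 2 to 4 N push moves the handle; it stays where left. Button let go between holes (5 mm or more down): the bar can be pushed on down until the pin springs into the next hole and stops it hard. With the button held down it goes past.
- turntable_button (a joint): How far that button is sunk, m: 0 sprung out (pin in a hole), about 0.004 by itself while the pin is between holes, 0.0065 fully pressed. Its spring pushes back with 1.6 N (out) to 5.8 N (fully in).
- caddy_handle (a joint): The same kind of T-handle on the RECTANGULAR grey caddy (130 x 200 mm, 55 high), m down: 0 fully up (start). It must stay up.

How it is judged (in metres and radians):
On the way:
1. the turntable's button is pressed and its handle has started down (value of joint turntable_button above 0.003 m and value of joint turntable_handle above 0.004 m), for 0.05 s.
At the end, for the whole second after the job is handed in: The turntable's handle is locked in its next hole (telescoped down 40 mm, within 6 mm) with its button sprung back out (sunk less than 2 mm), and the caddy's handle is still fully up (down less than 6 mm) (value of joint turntable_handle between 0.034 and 0.046 m and value of joint turntable_button below 0.002 m and value of joint caddy_handle below 0.006 m); the robot touches nothing.
It fails at once if the caddy's handle is pushed down (value of joint caddy_handle above 0.01 m).
It also fails if it takes over 38 s, if anything falls off the work surface, if the arm or the gripper's body presses on something with over 40 N, if the wrist force passes 120 N, or if a joint passes its speed limit or range.

### The arm

A 6-joint arm with a two-finger parallel gripper is mounted at the origin on the work surface. World frame = base frame: x ahead of the robot, y to its left, z up, the work surface at z = 0. Lengths are in mm, angles in rad, forces in N, time in s.
With the tool pointing down it reaches from about 350 to 875 mm from the base axis. Payload 4.2 kg.
Tool frame: the origin (TCP) lies midway between the tips of the shut fingers; the grasp point (between the pads) lies 19 mm behind it; z points along the fingers, y is the direction in which the jaws open and shut (so a half turn about z gives the same grasp; the last joint's range is limited). The gripper opens to 85 mm and grips with 20 to 120 N. Pads are 22 mm wide; open, the fingers measure 114 mm over their backs; the gripper's body (76 mm by 85 mm) begins 54 mm behind the grasp point. The pads swing forward as they close: fully open they stand 13 mm farther back than shut.
Start: joints at [-0.889, 0.385, 0.008, 0, -1.194, -0.259], TCP at [256.46, -569.937, 231.312] pointing down, gripper open.
Joint ranges: [-3.14, 3.14], [-1.21, 2.06], [-1.07, 1.41], [-3.16, 2.05], [-2.99, -0.16], [-3.1, 3.1]. Speed limits (rad/s): [2.79, 2.79, 3.14, 3.14, 3.14, 3.14].

### API

Orientations are given as a unit quaternion [x, y, z, w].
In Python, from bench import arm, eyes, nets gives the robot as it stands.
- The arm moves only by the tool jog_arm, never from a script. Its argument "rows" is a list of rows, each a list of 3 entries, a list of its own where there are three numbers: the shift along the tool's x, y, z in cm, then the turn, a rotation vector about the tool's x, y, z in degrees, then the finger opening in cm, from 0 to 8.54. In form: [[[x, y, z], [ax, ay, az], jaw], ...]. A call has 1 to 10 rows; each row shifts and turns the commanded pose from where the row before left it, along the tool's axes as they then stand; what a row does not reach is not made up. A row lasts 1/8 s, in which the tool goes at most 62.5 mm and 10.7 degrees, less where a joint would pass 70% of its speed; a pose out of reach is approached as far as the arm can. A call with a gripper value outside its range is refused whole. The fingers move at their own pace and stop on an object; the grip force is fixed at half the most. Time passes only in rows, so rows that do not move let the fingers close. It gives the time, the measured TCP pose, the force and the opening at its end, in the units of the state.
- arm.read_state(): the state, without advancing time (a new reading comes with each control period).
- eyes.get_image(name): name is "scene" or "top"; returns the picture (420x560x3 uint8, red, green, blue); there is no depth.
- eyes.camera_model(name): a dict with "K" (3x3 intrinsics, pixels), "rvec" (rotation vector, rad) and "tvec" (3), from world to camera coordinates, as OpenCV has them. Camera axes: x right, y down, z forward; pixel columns grow to the right and rows downward; lengths in mm; the calibration is good to about 2 mm. A picture is of the moment at which its call begins. camera_model takes no time and is no camera call.
- arm.job_done(): hands the job in, once; it reports no verdict.
Trained networks look in the newest picture that a camera, given by its name, has taken for a name from the list of things; names that differ only in an ending like _2 or _b are one class to them, and where a whole thing is asked for, a point or a joint stands for the part that bears it (a point fixed in the world has none). Each returns a list of dicts, best first, with "conf" (0 to 1); they miss things now and then, are a little off and sometimes report something else, mostly with a low value. They report only what shows in the picture. A call takes as long as a camera call.
- nets.boxes_of(camera, name): "position" ([column, row] as shares, 0 to 1, of the picture: columns of its width, rows of its height, amid what is visible of it).
The state is a dict: "clock": time; "joints": joint angles; "joint_vel": joint speeds; "joint_efforts": joint torques, N m; "position": TCP position; "ee_rot": TCP orientation; "contact_force": force on the tool from outside, world axes, zero at the start; "wrist_torque": the same for the moment, N m; "gripper_width": finger opening in mm.
Only numpy, scipy, OpenCV 4.12 (cv2) and the standard library are available. Lean on these libraries where they do the work, as an engineer would, in place of code of your own. Each camera call takes 0.05 s, during which the arm holds its last target.

## Working session

There is one attempt and no reset: what is moved stays moved. The work goes in short steps, Python scripts to look and compute and a tool call to move; the robot and the scene stay as the last step left them, time stands still between calls to the robot, and variables do not carry over. Pictures are saved under pics/ and viewed, and the job is handed in when it is done.

Besides the shell and the picture viewer there is one more tool, called after "Emit:" by a JSON object that holds its "api" and its "payload", one argument or row to a line. jog_arm: Moves the arm, as the interface text tells. Its arguments: {"type":"object","properties":{"rows":{"type":"array","items":{"type":"array"}}},"required":["rows"]}

```bash
mkdir -p pics; cat > h.py <<'E'
import numpy as np, cv2
from bench import arm, eyes, nets
def snap(n,f):
    im=eyes.get_image(n); cv2.imwrite('pics/'+f,im[:,:,::-1].copy()); return im
def cam(n):
    m=eyes.camera_model(n); K=np.array(m['K'],float); r=np.array(m['rvec'],float); t=np.array(m['tvec'],float).reshape(3); return K,r,t
def proj(n,p):
    K,r,t=cam(n); return cv2.projectPoints(np.array(p,float).reshape(-1,1,3),r,t,K,None)[0].reshape(-1,2)
def onz(n,uv,z):
    K,r,t=cam(n); R=cv2.Rodrigues(r)[0]; C=-R.T@t; d=R.T@np.linalg.solve(K,[uv[0],uv[1],1]); return C+d*(z-C[2])/d[2]
def tri(a,b):
    P=[]
    for n in('scene','top'):
        K,r,t=cam(n);P.append(K@np.c_[cv2.Rodrigues(r)[0],t])
    X=cv2.triangulatePoints(P[0],P[1],np.array(a,float).reshape(2,1),np.array(b,float).reshape(2,1)); return (X[:3]/X[3]).ravel()
E
python3 - <<'E'
from h import *
for n in('scene','top'):
    snap(n,n+'0.png')
    for k in ('turntable_button_top','turntable_handle','caddy_handle'):
        for d in nets.boxes_of(n,k): 
            uv=np.array(d['position'])*[560,420]; print(n,k,uv.round(1),round(d['conf'],2),onz(n,uv,270).round(1))
s=arm.read_state();print(s)
E
```

```text
scene turntable_button_top [393.6 259.9] 0.42 [513.9 255.4 270. ]
scene turntable_handle [383.1 267.6] 0.73 [537.9 242.5 270. ]
scene caddy_handle [173.  180.8] 0.65 [ 528.8 -220.3  270. ]
top turntable_handle [148.4 208.6] 0.91 [505.7 243.4 270. ]
top turntable_handle [410.3 235.9] 0.68 [ 506.2 -235.9  270. ]
top caddy_handle [410.4 238.6] 0.91 [ 501.3 -236.4  270. ]
{'clock': 0.4, 'joints': array([-8.89416711e-01,  3.84855827e-01,  7.72049315e-03, -1.03400465e-04,
       -1.19403856e+00, -2.58583812e-01]), 'joint_vel': array([ 0.00188019, -0.00258136,  0.00100465,  0.00050003, -0.00192751,
       -0.00085447]), 'joint_efforts': array([-2.81614948e-04, -3.91586351e+01,  1.88325816e+01,  4.18452993e+00,
       -1.48955063e-03,  4.66944414e-06]), 'position': array([ 256.41693505, -569.85458559,  231.13218338]), 'ee_rot': array([-2.09808277e-01,  9.77742527e-01,  1.90084545e-04, -4.26357948e-05]), 'contact_force': array([-0.74348536, -0.63898126, -0.08022728]), 'wrist_torque': array([-0.01603407,  0.03758436, -0.01054016]), 'gripper_width': 85.60839175709684}
```

```bash
python3 -c "
import cv2
for n in('scene','top'):print(cv2.imread('pics/%s0.png'%n).shape)"
```

```text
(420, 560, 3)
(420, 560, 3)
```

View pics/scene0.png

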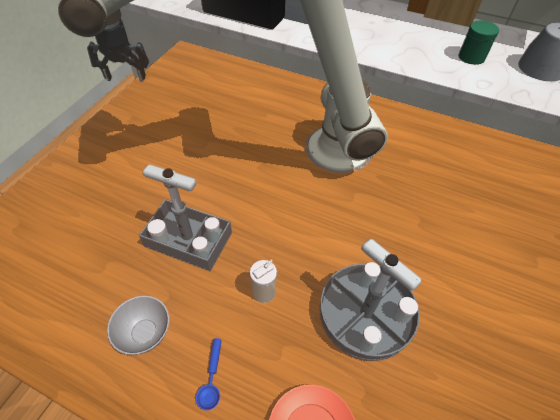

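View pics/top0.png

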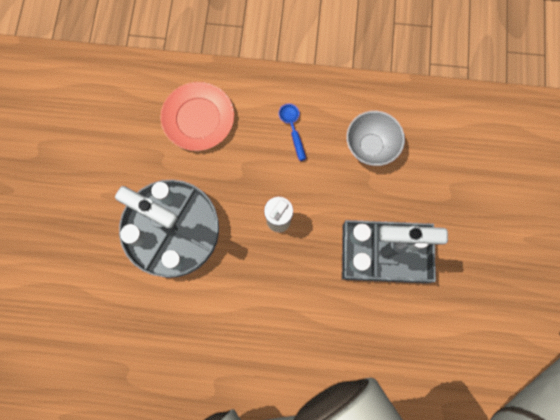

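The scene view shows the round turntable at lower right with its button near (392,260), and the caddy's button near (168,174). In the top view the turntable button is near (145,205) and its bar runs from about (118,192) to (174,222). I'll refine these next.

```bash
python3 - <<'E'
from h import *
c={}
for n,g in(('scene',(392,260)),('top',(145,205))):
    im=cv2.imread('pics/%s0.png'%n); x,y=g
    w=im[y-9:y+10,x-10:x+11].max(2); m=(w<60).astype(np.uint8)
    k,l,st,ce=cv2.connectedComponentsWithStats(m)
    for i in range(1,k): print(n,st[i],ce[i]+[x-10,y-9])
    i=1+st[1:,4].argmax(); c[n]=ce[i]+[x-10,y-9]; print(onz(n,c[n],268))
    o=im[max(0,y-40):y+40,x-45:x+45]; cv2.imwrite('pics/c_%s.png'%n,cv2.resize(o,None,fx=6,fy=6))
print(tri(c['scene'],c['top']))
# bar direction from top
im=cv2.imread('pics/top0.png').astype(int)
m=((im.min(2)>150)).astype(np.uint8); k,l,st,ce=cv2.connectedComponentsWithStats(m)
for i in range(1,k):
    if 90<ce[i][0]<200 and 170<ce[i][1]<280 and st[i][4]>30:
        p=np.argwhere(l==i)[:,::-1]; print(st[i],ce[i],cv2.fitLine(p.astype(np.float32),cv2.DIST_L2,0,.01,.01).ravel())
E
```

```text
scene [ 4  7 12  8 53] [391.22641509 261.45283019]
scene [11  6  1  1  1] [393. 257.]
scene [13  6  1  1  1] [395. 257.]
[517.69773646 252.47582645 268.        ]
top [ 6  5  9  9 33] [145.93939394 204.66666667]
[512.99092727 249.68169407 268.        ]
[514.1209072  252.00095581 262.02145155]
[ 115  181   65   85 2095] [145.79522673 217.03245823] [ 1.1873133e-01 -9.9292642e-01  1.4579523e+02  2.1703246e+02]
[171 188  19   8  63] [180.74603175 190.46031746] [  0.97690797   0.21366048 180.74603    190.46031   ]
[182 197  35  34 502] [199.91434263 215.4501992 ] [  0.95715255   0.28958416 199.91434    215.4502    ]
[155 238  53  37 900] [177.99222222 255.46111111] [  0.8851248   -0.46535376 177.99222    255.4611    ]
```

View pics/c_top.png

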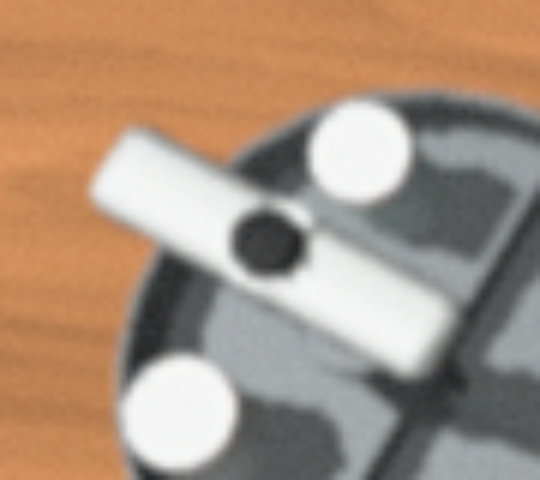

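View pics/c_scene.png

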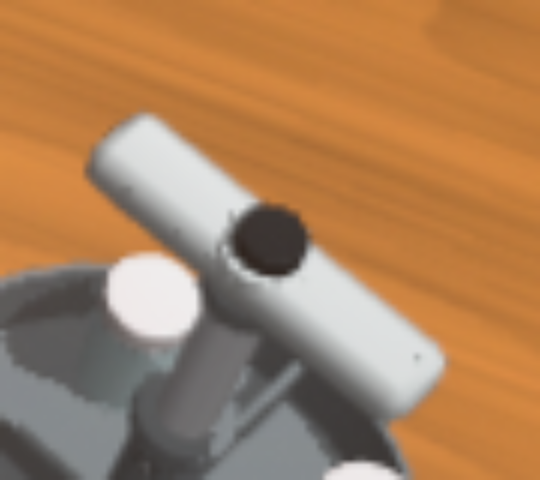

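```bash
python3 - <<'E'
from h import *
s=np.array([270,240])/6+[347,220]-.4; t=np.array([268,242])/6+[100,165]-.4
print(tri(s,t),onz('scene',s,270),onz('top',t,270))
a=onz('top',np.array([112,157])/6+[100,165],262);b=onz('top',np.array([433,343])/6+[100,165],262)
print(a,b,np.degrees(np.arctan2(*(b-a)[1::-1])),(a+b)/2)
a=onz('scene',np.array([122,145])/6+[347,220],262);b=onz('scene',np.array([422,382])/6+[347,220],262)
print(a,b,np.degrees(np.arctan2(*(b-a)[1::-1])),(a+b)/2)
from scipy.spatial.transform import Rotation as R
print(R.from_quat(arm.read_state()['ee_rot']).as_matrix().round(3))
E
```

```text
[512.49629044 252.65433709 266.77628359] [514.9057228  251.90642623 270.        ] [511.74810405 252.07404863 270.        ]
[534.38009669 306.20182537 262.        ] [486.7157333  198.09735159 262.        ] -113.7931709203082 [510.547915   252.14958848 262.        ]
[496.54627733 201.29390074 262.        ] [537.91974064 307.37501027 262.        ] 68.69335818928558 [517.23300898 254.33445551 262.        ]
[[-0.912 -0.41  -0.   ]
 [-0.41   0.912  0.   ]
 [ 0.     0.    -1.   ]]
```

Emit:
{"api": "jog_arm", "payload": {
  "rows": [
    [[0,0,-6],[0,0,0],0],
    [[0,0,-6],[0,0,0],0],
    [[-3.8,4.3,0],[0,0,0],0],
    [[-3.8,4.3,0],[0,0,0],0],
    [[-3.8,4.3,0],[0,0,0],0],
    [[-3.8,4.3,0],[0,0,0],0],
    [[-3.8,4.3,0],[0,0,0],0],
    [[-3.8,4.3,0],[0,0,0],0],
    [[-3.8,4.3,0],[0,0,0],0],
    [[-3.8,4.3,0],[0,0,0],0]
  ]
}}

```text
clock: 1.65
position: [392.6, -129.7, 351.8]
ee_rot: [-0.21, 0.978, -0.0, 0.001]
contact_force: [1.4, -0.2, -0.4]
gripper_width: -0.1
```

Emit:
{"api": "jog_arm", "payload": {
  "rows": [
    [[-3.8,4.3,0],[0,0,0],0],
    [[-3.8,4.3,0],[0,0,0],0],
    [[-3.8,4.3,0],[0,0,0],0],
    [[-3.8,4.3,0],[0,0,0],0],
    [[-3.8,4.3,0],[0,0,0],0],
    [[0,0,0],[0,0,9.4],0],
    [[0,0,0],[0,0,9.4],0],
    [[0,0,0],[0,0,9.4],0],
    [[0,0,0],[0,0,9.4],0],
    [[0,0,0],[0,0,9.4],0]
  ]
}}

```text
clock: 2.9
position: [477.5, 142.5, 351.4]
ee_rot: [0.2, 0.98, 0.0, 0.0]
contact_force: [0.1, 0.6, 0.7]
gripper_width: -0.1
```

```bash
cat > rel.py <<'E'
from h import *
from scipy.spatial.transform import Rotation as R
def rel(T,yaw=67.5):
    s=arm.read_state(); M=R.from_quat(s['ee_rot']).as_matrix()
    print('t',s['clock'],'pos',s['position'].round(1),'F',s['contact_force'].round(1),'w',round(s['gripper_width'],1),'yaw y',np.degrees(np.arctan2(M[1,1],M[0,1])).round(1),'tilt',M[:,2].round(3),'j',s['joints'].round(2))
    print('tool shift cm',(M.T@(np.array(T)-s['position'])/10).round(2))
E
python3 - <<'E'
from rel import *
rel([513,252,285])
E
```

```text
t 2.9 pos [477.5 142.5 351.4] F [0.1 0.6 0.7] w -0.1 yaw y 66.9 tilt [ 0.  0. -1.] j [ 0.62  0.1  -0.07 -0.   -1.4  -2.59]
tool shift cm [ 1.02 11.46  6.64]
```

Emit:
{"api": "jog_arm", "payload": {
  "rows": [
    [[0.3,3.8,0],[0,0,0],0],
    [[0.3,3.8,0],[0,0,0],0],
    [[0.4,3.8,0],[0,0,0],0],
    [[0,0,4],[0,0,0],0],
    [[0,0,1.6],[0,0,0],0],
    [[0,0,0],[0,0,0],0]
  ]
}}

```text
clock: 3.65
position: [512.2, 250.8, 294.6]
ee_rot: [0.198, 0.98, -0.001, -0.001]
contact_force: [1.0, 0.2, -0.2]
gripper_width: -0.3
```

```bash
python3 - <<'E'
from rel import *
rel([513,252,285])
for n in('scene','top'):
    im=snap(n,n+'1.png'); x,y=(392,255) if n=='scene' else (145,205)
    print(n,proj(n,[arm.read_state()['position'],[513,252,270]]))
    cv2.imwrite('pics/c1_%s.png'%n,cv2.resize(im[y-40:y+40,x-45:x+45,::-1],None,fx=6,fy=6))
E
```

```text
t 3.65 pos [512.2 250.8 294.6] F [ 1.   0.2 -0.2] w -0.3 yaw y 67.2 tilt [-0.002 -0.002 -1.   ] j [ 0.74  0.25 -0.02  0.   -1.3  -2.71]
tool shift cm [-0.03  0.14  0.96]
scene [[395.05323316 251.22799398]
 [391.930018   258.80774707]]
top [[140.92037936 200.72193142]
 [144.41757746 204.27796026]]
```

View pics/c1_scene.png

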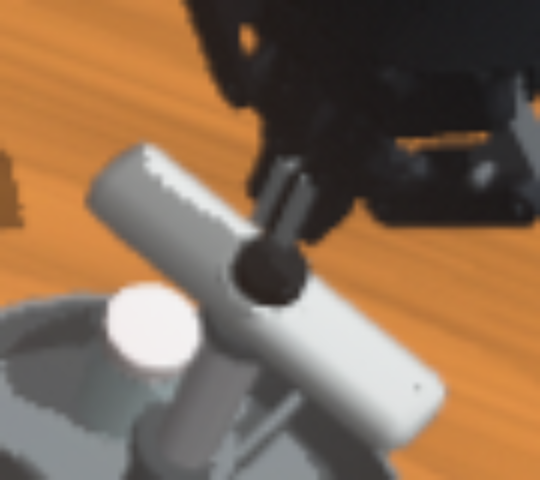

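View pics/c1_top.png

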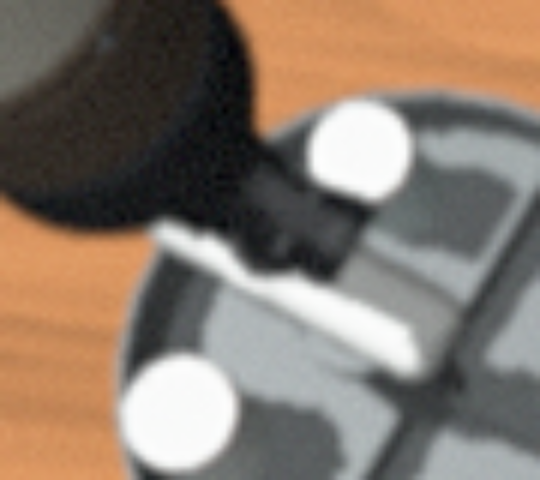

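The closed tips sit over the button in both views, so I'll press now.

Emit:
{"api": "jog_arm", "payload": {
  "rows": [
    [[0,0.1,1.6],[0,0,0],0],
    [[0,0,0.4],[0,0,0],0],
    [[0,0,0.4],[0,0,0],0],
    [[0,0,0.4],[0,0,0],0],
    [[0,0,0.3],[0,0,0],0],
    [[0,0,0],[0,0,0],0]
  ]
}}

```text
clock: 4.5
position: [513.1, 252.6, 264.8]
ee_rot: [0.197, 0.98, 0.001, 0.0]
contact_force: [0.9, 1.1, -0.3]
gripper_width: -0.6
```

Emit:
{"api": "jog_arm", "payload": {
  "rows": [
    [[0,0,0.3],[0,0,0],0],
    [[0,0,0.3],[0,0,0],0],
    [[0,0,0.3],[0,0,0],0],
    [[0,0,0.3],[0,0,0],0],
    [[0,0,0],[0,0,0],0]
  ]
}}

```text
clock: 5.12
position: [513.1, 252.6, 252.0]
ee_rot: [0.197, 0.98, 0.0, 0.0]
contact_force: [0.4, 0.4, 1.1]
gripper_width: 0.2
```

```bash
python3 - <<'E'
from rel import *
rel([513,252,285])
n='scene'
im=snap(n,n+'2.png'); x,y=(392,255)
print(proj(n,[arm.read_state()['position']]))
cv2.imwrite('pics/c2_%s.png'%n,cv2.resize(im[y-40:y+40,x-45:x+45,::-1],None,fx=6,fy=6))
E
```

```text
t 5.125 pos [513.1 252.6 252. ] F [0.4 0.4 1.1] w 0.2 yaw y 67.2 tilt [ 0.  0. -1.] j [ 0.74  0.28 -0.09  0.   -1.2  -2.71]
tool shift cm [-0.01 -0.06 -3.3 ]
[[389.87883426 263.75192854]]
```

View pics/c2_scene.png

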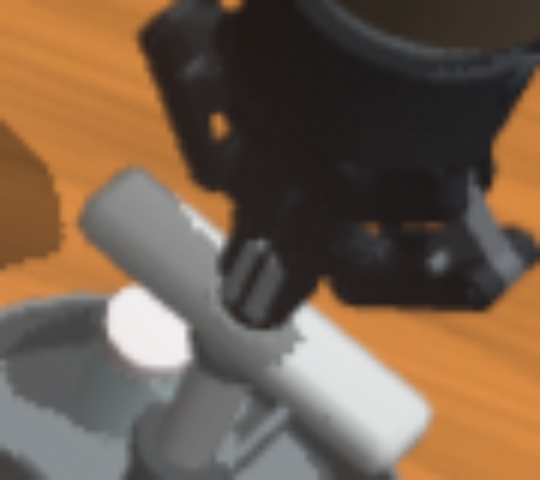

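The bar has come down about 12 mm with the button pressed. I'll lift off, open the fingers to straddle the button, and push the bar.

Emit:
{"api": "jog_arm", "payload": {
  "rows": [
    [[0,0,-2],[0,0,0],0],
    [[0,0,-2],[0,0,0],5],
    [[0,0,0],[0,0,0],5],
    [[0,0,0],[0,0,0],5],
    [[0,0,0],[0,0,0],5],
    [[0,0,0],[0,0,0],5]
  ]
}}

```text
clock: 5.92
position: [512.7, 252.3, 291.5]
ee_rot: [0.197, 0.98, -0.001, -0.0]
contact_force: [-0.2, -0.0, 0.3]
gripper_width: 49.7
```

```bash
python3 - <<'E'
from rel import *
rel([513,252,285])
n='scene'
im=snap(n,n+'3.png'); x,y=(392,255)
cv2.imwrite('pics/c3_%s.png'%n,cv2.resize(im[y-40:y+40,x-45:x+45,::-1],None,fx=6,fy=6))
E
```

```text
t 5.925 pos [512.7 252.3 291.5] F [-0.2 -0.   0.3] w 49.7 yaw y 67.2 tilt [-0.001 -0.001 -1.   ] j [ 0.74  0.26 -0.02 -0.   -1.29 -2.71]
tool shift cm [-0.04 -0.01  0.65]
```

View pics/c3_scene.png

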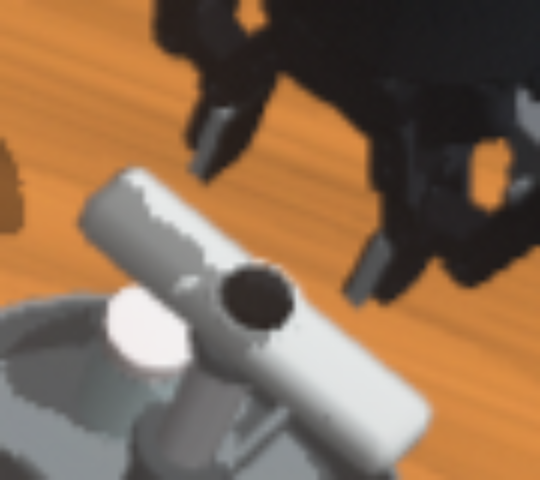

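The bar stayed down, the button is visible and partly sunk, and the fingers straddle it along the bar. I'll push down on the bar slowly.

Emit:
{"api": "jog_arm", "payload": {
  "rows": [
    [[0,0,2],[0,0,0],5],
    [[0,0,2],[0,0,0],5],
    [[0,0,0.5],[0,0,0],5],
    [[0,0,0.5],[0,0,0],5],
    [[0,0,0.5],[0,0,0],5],
    [[0,0,0.5],[0,0,0],5],
    [[0,0,0.4],[0,0,0],5],
    [[0,0,0],[0,0,0],5]
  ]
}}

```text
clock: 6.98
position: [513.1, 252.4, 227.9]
ee_rot: [0.197, 0.98, 0.0, 0.0]
contact_force: [-1.0, -0.9, 1.8]
gripper_width: 49.7
```

Emit:
{"api": "jog_arm", "payload": {
  "rows": [
    [[0,0,0.2],[0,0,0],5],
    [[0,0,0.2],[0,0,0],5],
    [[0,0,0],[0,0,0],5]
  ]
}}

```text
clock: 7.35
position: [513.0, 252.4, 224.0]
ee_rot: [0.198, 0.98, -0.0, 0.0]
contact_force: [-0.7, -1.6, 1.8]
gripper_width: 49.9
```

Emit:
{"api": "jog_arm", "payload": {
  "rows": [
    [[0,0,0.2],[0,0,0],5],
    [[0,0,0.2],[0,0,0],5],
    [[0,0,0],[0,0,0],5]
  ]
}}

```text
clock: 7.72
position: [512.9, 252.6, 219.7]
ee_rot: [0.198, 0.98, 0.0, -0.0]
contact_force: [0.2, -0.8, 0.3]
gripper_width: 49.6
```

```bash
python3 - <<'E'
from rel import *
rel([513,252,285])
n='scene'
im=snap(n,n+'4.png'); x,y=(392,255)
cv2.imwrite('pics/c4_%s.png'%n,cv2.resize(im[y-40:y+40,x-45:x+45,::-1],None,fx=6,fy=6))
E
```

```text
t 7.725 pos [512.9 252.6 219.7] F [ 0.2 -0.8  0.3] w 49.6 yaw y 67.2 tilt [-0.  0. -1.] j [ 0.74  0.3  -0.14 -0.   -1.12 -2.71]
tool shift cm [-0.03 -0.05 -6.53]
```

View pics/c4_scene.png

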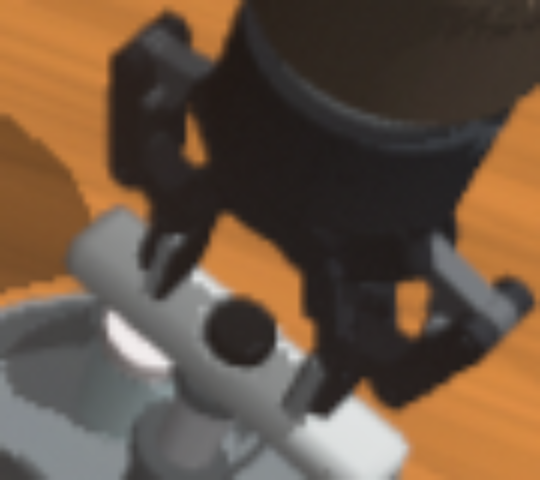

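The bar is following the fingers down, with no stop felt yet. I'll continue in small steps.

Emit:
{"api": "jog_arm", "payload": {
  "rows": [
    [[0,0,0.15],[0,0,0],5],
    [[0,0,0.15],[0,0,0],5],
    [[0,0,0],[0,0,0],5]
  ]
}}

```text
clock: 8.15
position: [512.9, 252.6, 218.3]
ee_rot: [0.197, 0.98, 0.0, 0.0]
contact_force: [-1.8, 0.3, 4.9]
gripper_width: 50.2
```

Emit:
{"api": "jog_arm", "payload": {
  "rows": [
    [[0,0,0.1],[0,0,0],5],
    [[0,0,0.1],[0,0,0],5],
    [[0,0,0],[0,0,0],5]
  ]
}}

```text
clock: 8.52
position: [512.9, 252.6, 218.1]
ee_rot: [0.197, 0.98, 0.001, 0.001]
contact_force: [-4.8, -0.5, 11.4]
gripper_width: 50.4
```

Emit:
{"api": "jog_arm", "payload": {
  "rows": [
    [[0,0,0.1],[0,0,0],5],
    [[0,0,0],[0,0,0],5]
  ]
}}

```text
clock: 8.78
position: [513.0, 252.7, 217.9]
ee_rot: [0.197, 0.98, 0.001, 0.001]
contact_force: [-6.1, -0.9, 15.5]
gripper_width: 50.2
```

Emit:
{"api": "jog_arm", "payload": {
  "rows": [
    [[0,0,-2],[0,0,0],5],
    [[0,0,-4],[0,0,0],5],
    [[0,0,-4],[0,0,0],5],
    [[0,-5,-3],[0,0,0],5],
    [[0,-5,0],[0,0,0],5],
    [[0,-5,0],[0,0,0],5],
    [[0,0,0],[0,0,0],5],
    [[0,0,0],[0,0,0],5]
  ]
}}

```text
clock: 9.78
position: [454.9, 114.3, 344.2]
ee_rot: [0.198, 0.98, 0.0, 0.0]
contact_force: [-0.2, 0.3, -0.3]
gripper_width: 50.0
```

```bash
python3 - <<'E'
from rel import *
rel([513,252,285])
snap('scene','scene5.png');snap('top','top5.png')
for n,(x,y) in (('scene',(392,265)),('top',(148,205))):
    im=cv2.imread('pics/%s5.png'%n)
    cv2.imwrite('pics/c5_%s.png'%n,cv2.resize(im[y-40:y+40,x-45:x+45],None,fx=6,fy=6))
    print(n,proj(n,[[513,252,230],[513,252,226],[513,252,238]]))
E
```

```text
t 9.775 pos [454.9 114.3 344.2] F [-0.2  0.3 -0.3] w 50.0 yaw y 67.2 tilt [ 0.     0.001 -1.   ] j [ 0.59  0.05 -0.15 -0.   -1.37 -2.56]
tool shift cm [-0.02 14.94  5.93]
scene [[386.85139019 269.27077219]
 [386.36697474 270.26876834]
 [387.83257563 267.24932696]]
top [[149.77065037 209.14693615]
 [150.28212037 209.61215214]
 [148.73513448 208.20506556]]
```

View pics/c5_scene.png

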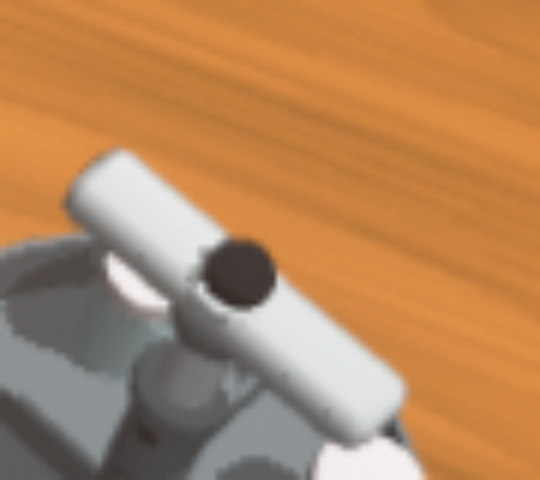

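View pics/scene5.png

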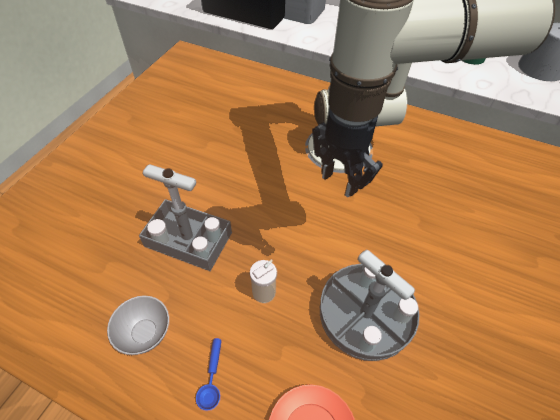

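View pics/c5_top.png

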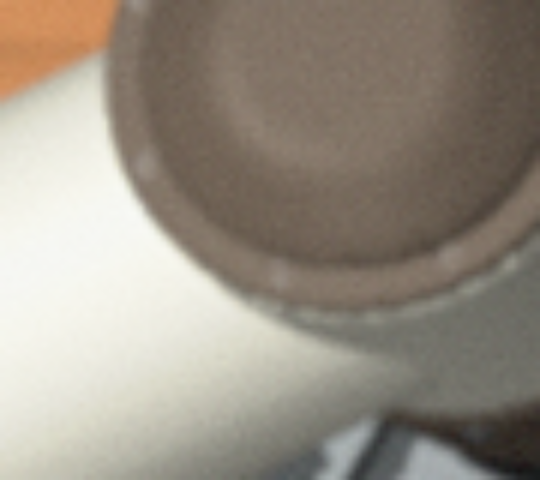

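The scene picture shows the turntable button at about (387,270.3). It has shifted (-5,+10.3) px from the start, against (-5.1,+10.5) predicted for 40 mm. It stands proud as it did at first, and the caddy handle at (168,174) hasn't moved.

```bash
python3 -c "
from bench import arm
print(arm.job_done())"
```

```text
the job is handed in; nothing more can be done
None
```

The turntable handle is down one hole, and as far as the camera shows it is locked there with its button sprung back out. The job was handed in at about 10 s on the robot's clock, with no verdict reported.

**What I did:** I pressed the button with the closed fingers and took the handle down about 12 mm. Then I lifted off so the button was free and opened the fingers to 50 mm on either side of it. I pushed the bar down until it stopped hard, with the force rising to 15.5 N and the tool hardly moving. Then I backed well clear.

**Last checks:**
- **Handle:** in the scene picture the button moved (-5, +10.3) px from its start, against (-5.1, +10.5) px predicted for 40 mm.
- **Button:** it stands as proud of the bar as it did at the start, judged by eye in the picture.
- **Caddy:** its handle shows no movement, with its button still at about (168, 174).
- **Contact:** the force reading was about zero after backing off, and the arm touches nothing.

**Not confirmed:**
- **Top view:** the arm blocked the turntable in the last top picture, so the final position rests on the scene camera and the force reading.
- **Button press force:** the wrist force read only about 1 N, less than the button spring should give. I judged the press from the bar's movement in the picture instead.

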